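# Weigh the packed lunch box

### The job

Weigh the packed lunch box: keeping it upright, set it flat on the scale's platform and slide it snug against both stops. Then, with the box left there and let go, push the sprung plunger under the hood of the weighing head all the way in, hold it in for about half a second and let it spring back out. Leave the other kitchen things where they are.

Things in the scene. Friction and masses are not known exactly. Their poses are not given: they have to be found in the camera images.
- lunch_box: Round steel tin with snap lid and black bar handle; loose, 0.3 to 0.6 kg. Origin: centre of underside, z up. Radius 52 mm where it meets the stops (lid lip and clips, higher than the stops, reach 58 mm). Lid top at z 66 mm. Handle: an arch along the box's own x, centred: 64 mm long, 14 mm wide (y), bar from z 84 to 100 mm, open below between end posts. The only tin with a handle.
- platform: Scale's platform, fixed: 176 mm square steel plate on a grey base, top face 45 mm above the counter. Origin: centre of its underside, z up. Two upright stops, 30 mm high above the plate, 8 mm thick, along its own +x and +y edges, meeting in that corner; inner faces at x = +80 mm and y = +80 mm. The other two edges are open.
- seat (a point): Point on the platform's top face where the centre of the lunch box's underside lies when the box touches both stops (28, 28, 45 mm in the platform's frame); axes as the platform's: +x towards one stop, +y towards the other, z up.
- console: Weighing head: fixed white housing, 130 mm deep (x), 140 wide (y), 232 high. Origin: centre of underside; front faces its own -x. Its front panel slopes 30 degrees and carries the plunger. A hood (underside 218 mm up) reaches forward from the rear wall to x = -25 mm over the full width and blocks a vertical tool: come from the front, tilted about 30 degrees, along the plunger's axis.
- plunger_face (a point): Centre of the outer face of the plunger's flat round steel cap (36 mm diameter, 10 mm thick); moves with it. At rest at (-41, 0, 123) mm in the console's frame, 32 mm out from the panel, 95 mm below the hood and 16 mm in front of its edge. Its z axis points out along the plunger's axis (to the console's -x and up, 30 degrees from vertical); push against z.
- plunger_cap (a joint): How far the plunger is pushed in, in m: 0 at rest (out), 0.018 fully in, where it meets a hard end. A spring pushes it back out: about 5 N to start it, 12 N at the end of the stroke. It does not latch.
- tawa: Black nonstick flat pan, 210 mm across, with a black handle; a bystander, to be left alone. Origin at the centre of its underside.
- mug: Orange ceramic mug, 80 mm across, 90 mm high; a bystander, to be left alone. Origin at the centre of its underside.
- canister: Plain lidded steel canister without handle, 104 mm across, 85 mm high; a bystander, to be left alone. Origin at the centre of its underside.
- spice_jar: Amber glass jar, 56 mm across, 70 mm high; a bystander, to be left alone. Origin at the centre of its underside.
- katori: Small steel bowl, 84 mm across, 35 mm high; a bystander, to be left alone. Origin at the centre of its underside.
- tumbler: Steel tumbler, 66 mm across, 85 mm high; a bystander, to be left alone. Origin at the centre of its underside.
- coaster: Cork coaster, 100 mm square, 10 mm thick; a bystander, to be left alone. Origin at the centre of its underside.
Things that resemble listed ones, but are neither listed nor needed, are in the scene too. What is shaped like the console but yellow is not meant.

How it is judged:
On the way, in this order (a step that is already met when the one before it is completed fails the run):
1. the lunch box stands on the platform against both stops and has been let go (x of lunch_box in the frame of seat between -0.003 and 0.003 m and y of lunch_box in the frame of seat between -0.003 and 0.003 m and z of lunch_box in the frame of seat between -0.003 and 0.003 m and angle between lunch_box's own z axis and vertical below 0.052 rad and contact force between the fingers and lunch_box below 0.2 N), for 0.2 s.
2. with the box still there, the plunger is pushed fully in (at least 16.5 of 18 mm) and held (x of lunch_box in the frame of seat between -0.003 and 0.003 m and y of lunch_box in the frame of seat between -0.003 and 0.003 m and z of lunch_box in the frame of seat between -0.003 and 0.003 m and angle between lunch_box's own z axis and vertical below 0.052 rad and value of joint plunger_cap above 0.0165 m), for 0.25 s.
At the end, for the whole second after the job is handed in: The lunch box stands upright (within 3 degrees), at rest on the platform's plate, no more than 3 mm off either stop, and the plunger has sprung back out (within 2 mm) (x of lunch_box in the frame of seat between -0.003 and 0.003 m and y of lunch_box in the frame of seat between -0.003 and 0.003 m and z of lunch_box in the frame of seat between -0.003 and 0.003 m and angle between lunch_box's own z axis and vertical below 0.052 rad and linear speed of lunch_box below 0.02 m/s and value of joint plunger_cap below 0.002 m); the robot touches nothing.
It fails at once if the lunch box is tipped more than 30 degrees (angle between lunch_box's own z axis and vertical above 0.52 rad).
It fails at once if another kitchen thing is moved more than 20 mm (distance of any of tawa, mug, canister, spice_jar, katori, tumbler, coaster from where it was at the start of the episode above 0.02 m).
It also fails if it takes over 64 s, if anything falls off the work surface, if the arm or the gripper's body presses on something with over 40 N, if the wrist force passes 120 N, or if a joint passes its speed limit or range.

### The arm

A 6-joint arm with a two-finger parallel gripper is mounted at the origin on the work surface. World frame = base frame: x ahead of the robot, y to its left, z up, the work surface at z = 0. Lengths are in m, angles in rad, forces in N, time in s.
With the tool pointing down it reaches from about 0.275 to 0.75 m from the base axis. Payload 10.2 kg.
Tool frame: the origin (TCP) lies on the centre line of the jaws, within the pads' length; the fingertips stand 25 mm ahead of it and the grasp point (between the pads) lies 6 mm ahead of it; z points along the fingers, y is the line along which they close (so a half turn about z gives the same grasp; the last joint's range is limited). The gripper opens to 85 mm and grips with 20 to 120 N. Pads are 22 mm wide; open, the fingers measure 114 mm over their backs; the gripper's body (76 mm by 85 mm) begins 54 mm behind the grasp point. The pads swing forward as they close: fully open they stand 13 mm farther back than shut.
Start: joints at [1.067, 0.313, 1.498, -0, 1.331, -0.223], TCP at [0.146, 0.504, 0.256] pointing down, gripper open.
Joint ranges: [-2.94, 2.94], [-0.97, 2.17], [0.19, 2.56], [-1.23, 4.37], [0.02, 3.11], [-2.88, 2.88]. Speed limits (rad/s): [2.39, 2.39, 3.01, 3.14, 3.14, 3.14].

### API

Orientations are given as a rotation vector (axis times angle).
In Python, from workcell import arm gives the robot as it stands. The module is installed in compiled form; this text tells all that it offers.
- The arm moves only by the tool play_rows, never from a script. Its arguments are lists of equal length, an entry for each row: "linear": the shift along the tool's x, y, z in cm, a list of three; "rotation": the turn, a rotation vector about the tool's x, y, z in degrees, a list of three. A call has 1 to 10 rows; each row is the pose to reach, as a shift and turn from the pose commanded when the call began, along the tool's axes at that moment; what a row does not reach only later rows make up. A row lasts 1/8 s, in which the tool goes at most 62.5 mm and 10.7 degrees, less where a joint would pass 70% of its speed; a pose out of reach is approached as far as the arm can. A call with a gripper value outside its range is refused whole. "claw" is the closure, from -1 (fully open) to 1 (shut), set as the call begins (left out, the last holds). The fingers move at their own pace and stop on an object; "squeeze" is the grip in N (left out, the last holds). Time passes only in rows, so rows that repeat a pose let the fingers close. It gives the time, the measured TCP pose, the force, the opening and the grip force at its end, in the units of the state.
- arm.read_state(): the state, without advancing time (a new reading comes with each control period).
- arm.camera(name): name is "side" or "top" or "wrist"; returns the picture (480x640x3 uint8, blue, green, red); there is no depth.
- arm.camera_params(name): a dict with "mtx" (3x3 intrinsics, pixels), "k1" (the pictures are not rectified: a ray, as slopes to the right and down, at radius r is drawn at 1 + k1 r^2 times it, then the intrinsics apply), "origin" and "rotation" of the camera in the world; the wrist camera has in their place "hand_eye" (4x4, takes a point from camera to tool coordinates, whose origin is the TCP and whose axes are the flange's). Camera axes: x right, y up, looking along -z (the intrinsics and any distortion apply to the point x, -y, -z); pixel columns grow to the right and rows downward; lengths in m; the calibration is good to about 2 mm. A picture is of the moment at which its call begins: read the wrist's pose just before it. camera_params takes no time and is no camera call.
- arm.close_job(): hands the job in; it is judged then, once.
The state is a dict: "time": time; "joint_positions": joint angles; "joint_vel": joint speeds; "tau": joint torques, N m; "eef_pos": TCP position; "ee_rot": TCP orientation; "ft_force": force on the tool from outside, world axes, zero at the start; "torque": the same for the moment, N m; "opening": finger opening in m; "gripper_force": force on a finger pad.
Only numpy, scipy, OpenCV 4.12 (cv2) and the standard library are available. Lean on these libraries where they do the work, as an engineer would, in place of code of your own. Each camera call takes 0.05 s, during which the arm holds its last target. There are 200 camera calls.

## Working session

There is one attempt and no reset: what is moved stays moved. The work goes in short steps, Python scripts to look and compute and a tool call to move; the robot and the scene stay as the last step left them, time stands still between calls to the robot, and variables do not carry over. Pictures are saved under pics/ and viewed, at most 12 in all, crops included, and the job is handed in when it is done.

Besides the shell and the picture viewer there is one more tool, called after "Request:" by a JSON object that holds its "method" and its "body", one argument or row to a line. play_rows: Moves the arm, as the interface text tells. Its arguments: {"type":"object","properties":{"linear":{"type":"array","items":{"type":"array","items":{"type":"number"}}},"rotation":{"type":"array","items":{"type":"array","items":{"type":"number"}}},"claw":{"type":"number"},"squeeze":{"type":"number"}},"required":["linear","rotation"]}

```bash
mkdir -p pics
cat > h.py <<'E'
import numpy as np, cv2
from scipy.spatial.transform import Rotation as R
from workcell import arm
def cam(name):
    p=arm.camera_params(name)
    if 'hand_eye' in p:
        s=arm.read_state(); T=np.eye(4); T[:3,:3]=R.from_rotvec(s['ee_rot']).as_matrix(); T[:3,3]=s['eef_pos']
        M=T@np.array(p['hand_eye']); o,Rm=M[:3,3],M[:3,:3]
    else:
        o=np.array(p['origin']); r=np.array(p['rotation']); Rm=r if r.shape==(3,3) else R.from_rotvec(r).as_matrix()
    return np.array(p['mtx']),p['k1'],o,Rm
def pix2(c,u,v,z):
    K,k1,o,Rm=c
    x=cv2.undistortPoints(np.array([[[u,v]]],float),K,np.array([k1,0,0,0.]))[0,0]
    d=Rm@np.array([x[0],-x[1],-1]); return o+d*(z-o[2])/d[2]
def proj(c,P):
    K,k1,o,Rm=c
    q=Rm.T@(np.array(P)-o); a=np.array([q[0],-q[1]])/-q[2]; a=a*(1+k1*(a@a)); return (K@np.array([*a,1]))[:2]
E
python3 - <<'E'
from h import *
s=arm.read_state(); print(s)
for n in ['top','side','wrist']:
    cv2.imwrite(f'pics/{n}0.png',arm.camera(n)); print(n,arm.camera_params(n))
E
```

```text
{'time': 0.0, 'joint_positions': array([ 1.06660275e+00,  3.13456719e-01,  1.49845722e+00, -1.71061194e-06,
        1.33101070e+00, -2.23402555e-01]), 'joint_vel': array([ 0.00130352,  0.00197045, -0.00077311, -0.00027998, -0.00116667,
        0.0003075 ]), 'tau': array([ 2.80089567e-03, -4.12270331e+01, -2.59735054e+01, -9.84315307e-05,
        4.26843268e-03,  4.63172626e-05]), 'eef_pos': array([0.14538288, 0.50422462, 0.25572404]), 'ee_rot': array([-4.39551148e-01, -3.11021340e+00,  1.95597312e-03]), 'ft_force': array([ 0.55258387, -0.12804059, -0.11564301]), 'torque': array([-0.01617014, -0.0198205 ,  0.05374057]), 'gripper_force': 0.0, 'opening': 0.08482975394599704}
top {'mtx': array([[438.90667674,   0.        , 315.80137589],
       [  0.        , 438.90667674, 247.04681556],
       [  0.        ,   0.        ,   1.        ]]), 'k1': 0.01090939816264995, 'origin': array([0.43319523, 0.00725912, 1.40959037]), 'rotation': array([ 0.05227748, -0.06138184, -1.59319322])}
side {'mtx': array([[503.05645252,   0.        , 317.81469182],
       [  0.        , 503.05645252, 238.81675293],
       [  0.        ,   0.        ,   1.        ]]), 'k1': 0.001368183596099784, 'origin': array([0.44446042, 1.14765969, 0.8769928 ]), 'rotation': array([ 0.06777834, -1.46283662, -2.74152959])}
wrist {'mtx': array([[365.11446489,   0.        , 320.51428077],
       [  0.        , 365.11446489, 245.02992799],
       [  0.        ,   0.        ,   1.        ]]), 'k1': -0.027056255674664693, 'hand_eye': array([[ 1.02732040e-03,  9.50633194e-01,  3.10315123e-01,
         8.03024297e-02],
       [ 9.99999472e-01, -9.77766064e-04, -3.15237570e-04,
        -3.20785228e-04],
       [ 3.74029839e-06,  3.10315283e-01, -9.50633696e-01,
        -1.17858201e-01],
       [ 0.00000000e+00,  0.00000000e+00,  0.00000000e+00,
         1.00000000e+00]])}
```

View pics/top0.png

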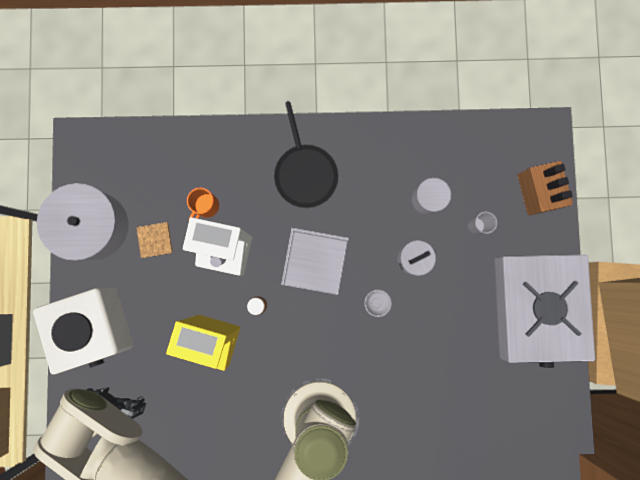

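View pics/side0.png

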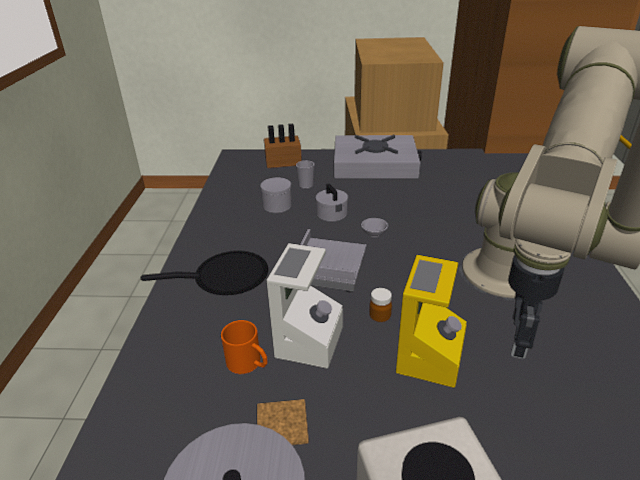

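The top view shows the lunch box at about (418,258), with its handle running up and to the right. The platform is at (316,261) with stops on its top and right edges, and the white console is at about (218,245). I'll enlarge that area.

Run:
```python
import cv2
a=cv2.imread('pics/top0.png')
l=cv2.resize(a[205:285,175:255],None,fx=5,fy=5,interpolation=cv2.INTER_CUBIC)
m=cv2.resize(a[220:300,275:355],None,fx=5,fy=5,interpolation=cv2.INTER_CUBIC)
b=cv2.resize(a[230:285,395:450],None,fx=3.6,fy=3.6,interpolation=cv2.INTER_CUBIC)
im=cv2.hconcat([l,m])
cv2.imwrite('pics/crop1.png',im)
b=cv2.resize(a[200:290,390:510],None,fx=6.6,fy=6.6,interpolation=cv2.INTER_CUBIC)
cv2.imwrite('pics/crop2.png',b)
```

```text
(no output)
```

View pics/crop1.png

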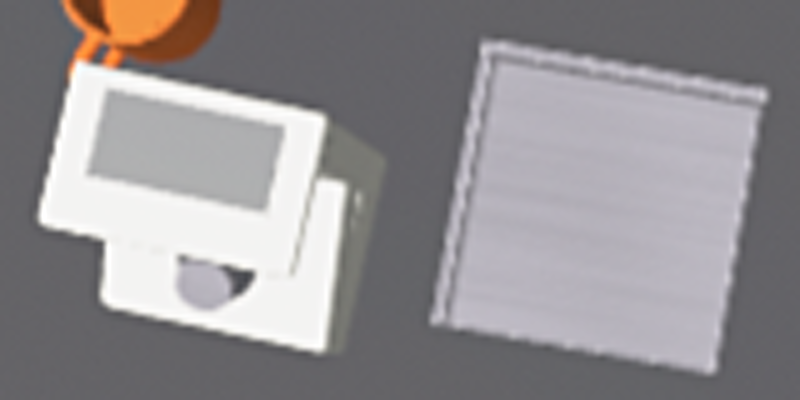

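View pics/crop2.png

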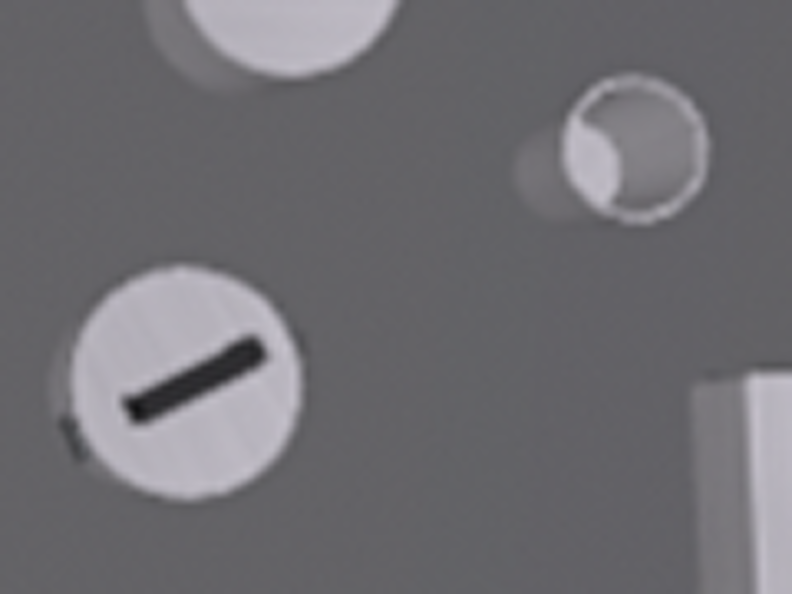

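Run:
```python
from h import *
np.set_printoptions(precision=4,suppress=True)
c=cam('top')
L=lambda x,y,z: pix2(c,175+x/5,205+y/5,z)
M=lambda x,y,z: pix2(c,275+(x-400)/5,220+y/5,z)
B=lambda x,y,z: pix2(c,390+x/6.6,200+y/6.6,z)
ang=lambda d: np.degrees(np.arctan2(d[1],d[0]))
A=[(M(482,40,.075),(88,88)),(M(768,92,.075),(88,-88)),(M(432,325,.075),(-88,88)),(M(716,373,.045),(-88,-88))]
H=[(L(78,60,.232),(65,70)),(L(327,113,.232),(65,-70)),(L(38,222,.232),(-25,70)),(L(292,277,.232),(-25,-70))]
def fit(P):
    w=np.array([p[0][:2] for p in P]); l=np.array([p[1] for p in P])/1000.
    z=np.exp(0); wc=(w[:,0]+1j*w[:,1]); lc=l[:,0]+1j*l[:,1]
    a=np.vdot(lc-lc.mean(),wc-wc.mean()); r=a/abs(a); t=wc.mean()-r*lc.mean()
    print('pose',t,np.degrees(np.angle(r)),'res mm',np.abs(wc-t-r*lc)*1000); return t,r
t,r=fit(A); print('seat',t+r*(.028+.028j))
t,r=fit(H); print('plunger',t+r*-.041, 'img', L(203,285,.123+0))
a,b=B(128,412,.1),B(262,347,.1); print('handle',(a+b)/2,ang(b-a),np.linalg.norm(b-a)); print('lid',B(187,381,.066))
s=arm.read_state(); print(R.from_rotvec(s['ee_rot']).as_matrix())
```

```text
pose (0.48567727590665394+0.0017363653067034301j) -11.323751541666631 res mm [0.9688 1.11   0.0779 0.6482]
seat (0.5186300833527028+0.023693425251596553j)
pose (0.5280632151569099+0.28326286087694297j) -13.40598739421786 res mm [1.1801 1.3679 0.3672 0.1987]
plunger (0.48818039728954027+0.29276869271630457j) img [0.4889 0.293  0.123 ]
handle [ 0.4893 -0.3106  0.1   ] -65.60946272779744 0.06790233523727914
lid [ 0.4901 -0.3151  0.066 ]
[[-0.9608  0.2771 -0.0004]
 [ 0.2771  0.9608 -0.0008]
 [ 0.0002 -0.0009 -1.    ]]
```

```bash
cat >> h.py <<'E'
def rot(yaw,tilt=None):
    # tool down, tool y at yaw (deg)
    y=np.array([np.cos(np.radians(yaw)),np.sin(np.radians(yaw)),0]); z=np.array([0,0,-1.]); return np.c_[np.cross(y,z),y,z]
def go(p,Rt):
    s=arm.read_state(); R0=R.from_rotvec(s['ee_rot']).as_matrix()
    print('lin cm',(R0.T@(np.array(p)-s['eef_pos'])*100).round(2),'rot',np.degrees(R.from_matrix(R0.T@Rt).as_rotvec()).round(2))
E
python3 - <<'E'
from h import *
go([.4895,-.312,.33],rot(24.4))
E
```

```text
lin cm [-55.68 -68.91  -7.36] rot [-5.000e-02  1.000e-02  4.951e+01]
```

Request:
{"method": "play_rows", "body": {
  "linear": [
    [0,0,-6],
    [0,0,-7.4],
    [-3.5,-4.3,-7.4],
    [-7.1,-8.8,-7.4],
    [-11,-13.6,-7.4],
    [-15,-18.6,-7.4],
    [-19,-23.5,-7.4],
    [-23,-28.5,-7.4],
    [-27,-33.4,-7.4],
    [-31,-38.4,-7.4]
  ],
  "rotation": [
    [0,0,0],
    [0,0,0],
    [0,0,5],
    [0,0,10],
    [0,0,15],
    [0,0,20],
    [0,0,25],
    [0,0,30],
    [0,0,35],
    [0,0,40]
  ],
  "claw": -1
}}

```text
time: 1.4
eef_pos: [0.3348, 0.0532, 0.3301]
ee_rot: [1.481, 2.77, 0.0]
ft_force: [0.9, 0.7, 0.4]
opening: 0.0854
gripper_force: 0.0
```

Run:
```python
from h import *
s=arm.read_state();print(s['eef_pos'],s['joint_positions'],s['time'])
go([.4895,-.312,.22],rot(24.4))
```

```text
[0.33475235 0.053201   0.33005745] [-1.92751777e-01 -1.70029564e-01  1.82813698e+00  1.78991068e-04
  1.48329555e+00 -7.81523056e-01] 1.4
lin cm [-38.96  -7.41  11.  ] rot [ 0.01 -0.    9.33]
```

Request:
{"method": "play_rows", "body": {
  "linear": [
    [-4.5,-0.9,1],
    [-9,-1.7,2],
    [-14,-2.7,3],
    [-19,-3.6,4],
    [-24,-4.6,5],
    [-29,-5.5,7],
    [-34,-6.5,9],
    [-39,-7.4,11],
    [-39,-7.4,11],
    [-39,-7.4,11]
  ],
  "rotation": [
    [0,0,1],
    [0,0,2],
    [0,0,3.5],
    [0,0,5],
    [0,0,6.5],
    [0,0,8],
    [0,0,9.3],
    [0,0,9.3],
    [0,0,9.3],
    [0,0,9.3]
  ]
}}

```text
time: 2.65
eef_pos: [0.4906, -0.3092, 0.2201]
ee_rot: [-1.696, -2.643, -0.001]
ft_force: [-0.2, 1.0, -0.1]
opening: 0.0853
gripper_force: 0.0
```

Run:
```python
from h import *
np.set_printoptions(precision=4,suppress=True)
s=arm.read_state();print(s['eef_pos'])
c=cam('wrist'); im=arm.camera('wrist'); cv2.imwrite('pics/w1.png',im)
print(proj(c,[.4895,-.312,.1]))
```

```text
[ 0.4906 -0.3092  0.2201]
[318.3142 251.0401]
```

View pics/w1.png

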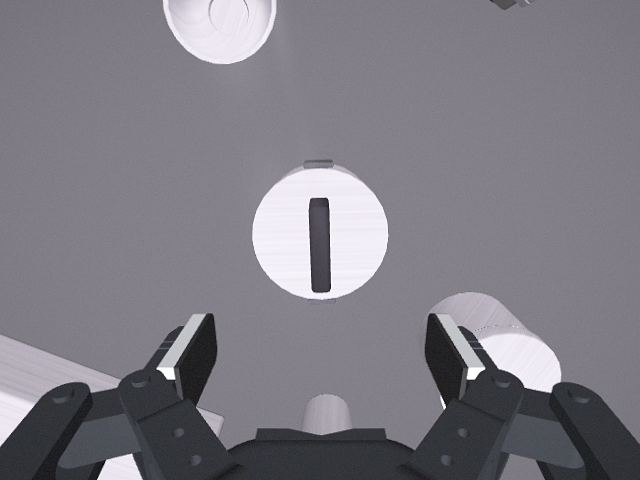

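The wrist view shows the handle bar centred near (319.5,245), from about (318,200) to (321,290). The canister is at the lower right, around (505,355), and the tumbler is at the bottom.

Run:
```python
from h import *
np.set_printoptions(precision=4,suppress=True)
c=cam('wrist'); a,b=pix2(c,318.5,200,.1),pix2(c,320.5,288,.1)
d=b-a;print((a+b)/2,np.degrees(np.arctan2(d[1],d[0])),np.linalg.norm(d)); print('lid',pix2(c,320,233,.066))
t=cam('top'); print('canister',pix2(t,434,195,.085))
go([.4895,-.3115,.100],rot(24.4))
```

```text
[ 0.489  -0.3082  0.1   ] -64.10169516663888 0.06368218796862324
lid [ 0.4895 -0.3088  0.066 ]
canister [ 0.6798 -0.366   0.085 ]
lin cm [-0.18 -0.22 12.08] rot [0.01 0.02 0.25]
```

Request:
{"method": "play_rows", "body": {
  "linear": [
    [0,-0.1,4],
    [0.1,-0.15,8],
    [0.1,-0.15,10.5],
    [0.1,-0.15,12],
    [0.1,-0.15,12]
  ],
  "rotation": [
    [0,0,-1],
    [0,0,-1.2],
    [0,0,-1.2],
    [0,0,-1.2],
    [0,0,-1.2]
  ]
}}

```text
time: 3.32
eef_pos: [0.489, -0.3089, 0.1005]
ee_rot: [-1.668, -2.662, -0.0]
ft_force: [0.5, 0.8, -0.7]
opening: 0.0853
gripper_force: 0.0
```

Request:
{"method": "play_rows", "body": {
  "linear": [
    [0,0,0],
    [0,0,0],
    [0,0,0],
    [0,0,0],
    [0,0,0],
    [0,0,0],
    [0,0,0],
    [0,0,0]
  ],
  "rotation": [
    [0,0,0],
    [0,0,0],
    [0,0,0],
    [0,0,0],
    [0,0,0],
    [0,0,0],
    [0,0,0],
    [0,0,0]
  ],
  "claw": 1,
  "squeeze": 40
}}

```text
time: 4.32
eef_pos: [0.4892, -0.3095, 0.1005]
ee_rot: [1.669, 2.661, 0.0]
ft_force: [2.8, -0.5, 1.2]
opening: 0.0129
gripper_force: 44.9
```

Request:
{"method": "play_rows", "body": {
  "linear": [
    [0,0,-1],
    [0,0,-3],
    [0,0,-5.5],
    [0,0,-8],
    [0,0,-8]
  ],
  "rotation": [
    [0,0,0],
    [0,0,0],
    [0,0,0],
    [0,0,0],
    [0,0,0]
  ]
}}

```text
time: 4.95
eef_pos: [0.4891, -0.3098, 0.1816]
ee_rot: [1.668, 2.66, -0.001]
ft_force: [0.2, -0.5, -4.8]
opening: 0.0128
gripper_force: 43.9
```

Run:
```python
from h import *
s=arm.read_state();print(s['eef_pos'],s['opening'],s['ft_force'])
go([.502,.0127,.1805],rot(24.4))
cv2.imwrite('pics/w2.png',arm.camera('wrist'))
```

```text
[ 0.48913571 -0.30982739  0.181599  ] 0.012827434040962557 [ 0.22734513 -0.52427001 -4.77367432]
lin cm [28.48 15.2   0.05] rot [0.03 0.13 1.41]
```

Request:
{"method": "play_rows", "body": {
  "linear": [
    [1,0.53,0],
    [3.5,1.87,0],
    [7,3.74,0],
    [11,5.87,0],
    [15,8,0],
    [19,10.1,0],
    [23,12.3,0],
    [26,13.9,0],
    [28,14.9,0],
    [28.5,15.2,0]
  ],
  "rotation": [
    [0,0,0],
    [0,0,0],
    [0,0,0],
    [0,0,0],
    [0,0,0],
    [0,0,0],
    [0,0,0],
    [0,0,0],
    [0,0,0],
    [0,0,0]
  ]
}}

```text
time: 6.25
eef_pos: [0.5009, 0.0149, 0.1794]
ee_rot: [-1.665, -2.661, 0.001]
ft_force: [-0.4, 0.3, -4.8]
opening: 0.0133
gripper_force: 43.9
```

Run:
```python
from h import *
s=arm.read_state();print(s['eef_pos'],s['opening'],s['ft_force'])
c=cam('wrist'); w=arm.camera('wrist'); t=arm.camera('top')
ct=cam('top')
b=cv2.resize(t[220:300,275:355],(480,480),interpolation=cv2.INTER_CUBIC)
cv2.imwrite('pics/w3.png',cv2.hconcat([cv2.resize(w,(320,240)),b[:240,:480]]))
si=arm.camera('side'); a=cv2.resize(si[180:300,270:400],(520,480),interpolation=cv2.INTER_CUBIC)
w2=cv2.resize(w,(280,210)); pad=cv2.copyMakeBorder(w2,0,270,0,0,cv2.BORDER_CONSTANT)
cv2.imwrite('pics/s3.png',cv2.hconcat([a,pad]))
```

```text
[0.50087994 0.01491937 0.17939844] 0.013337911829237008 [-0.35920315  0.26614572 -4.82126576]
```

View pics/s3.png

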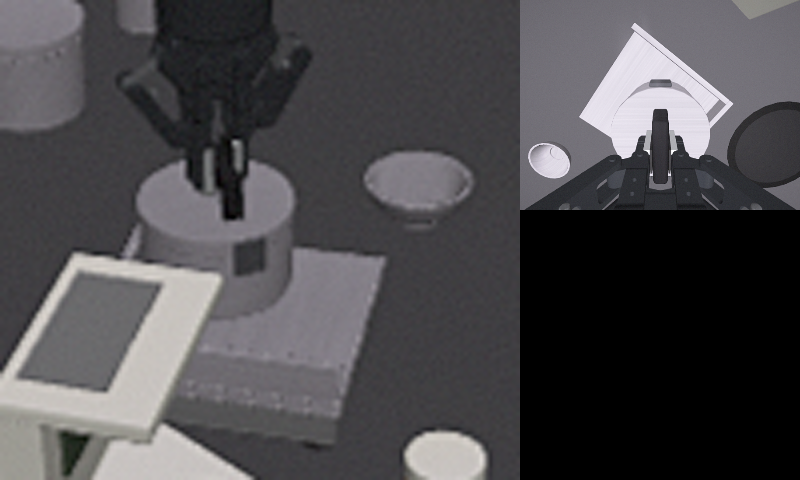

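Request:
{"method": "play_rows", "body": {
  "linear": [
    [0,0,1],
    [0,0,2],
    [0,0,2.7],
    [0,0,3],
    [0,0,3.1],
    [0,0,3.1]
  ],
  "rotation": [
    [0,0,0],
    [0,0,0],
    [0,0,0],
    [0,0,0],
    [0,0,0],
    [0,0,0]
  ]
}}

```text
time: 7.15
eef_pos: [0.5019, 0.0133, 0.1495]
ee_rot: [1.669, 2.661, 0.0]
ft_force: [-0.7, 0.3, -4.3]
opening: 0.0128
gripper_force: 43.9
```

Request:
{"method": "play_rows", "body": {
  "linear": [
    [0,0,0.1],
    [0,0,0.2],
    [0,0,0.2]
  ],
  "rotation": [
    [0,0,0],
    [0,0,0],
    [0,0,0]
  ]
}}

```text
time: 7.52
eef_pos: [0.5017, 0.0133, 0.1472]
ee_rot: [-1.669, -2.661, 0.0]
ft_force: [-0.2, 0.3, -4.9]
opening: 0.0137
gripper_force: 43.9
```

Request:
{"method": "play_rows", "body": {
  "linear": [
    [0,0,0.1],
    [0,0,0.2],
    [0,0,0.2]
  ],
  "rotation": [
    [0,0,0],
    [0,0,0],
    [0,0,0]
  ]
}}

```text
time: 7.9
eef_pos: [0.5019, 0.0133, 0.1455]
ee_rot: [1.669, 2.661, 0.0]
ft_force: [0.3, -0.2, -2.4]
opening: 0.0131
gripper_force: 44.3
```

Request:
{"method": "play_rows", "body": {
  "linear": [
    [-0.12,0.16,0],
    [-0.3,0.4,0],
    [-0.48,0.64,0],
    [-0.66,0.88,0],
    [-0.75,1.0,0],
    [-0.75,1.0,0]
  ],
  "rotation": [
    [0,0,0],
    [0,0,0],
    [0,0,0],
    [0,0,0],
    [0,0,0],
    [0,0,0]
  ]
}}

```text
time: 8.65
eef_pos: [0.5142, 0.0109, 0.1453]
ee_rot: [1.669, 2.661, 0.0]
ft_force: [-1.4, 0.0, 0.1]
opening: 0.013
gripper_force: 44.6
```

Request:
{"method": "play_rows", "body": {
  "linear": [
    [-0.06,0.08,0],
    [-0.12,0.16,0],
    [-0.12,0.16,0]
  ],
  "rotation": [
    [0,0,0],
    [0,0,0],
    [0,0,0]
  ]
}}

```text
time: 9.02
eef_pos: [0.5157, 0.0106, 0.1454]
ee_rot: [-1.669, -2.661, 0.0]
ft_force: [-5.9, 1.9, 2.9]
opening: 0.0131
gripper_force: 45.1
```

Request:
{"method": "play_rows", "body": {
  "linear": [
    [0.16,0.12,0],
    [0.35,0.26,0],
    [0.55,0.41,0],
    [0.72,0.54,0],
    [0.88,0.65,0],
    [0.88,0.65,0]
  ],
  "rotation": [
    [0,0,0],
    [0,0,0],
    [0,0,0],
    [0,0,0],
    [0,0,0],
    [0,0,0]
  ]
}}

```text
time: 9.78
eef_pos: [0.5178, 0.0208, 0.1454]
ee_rot: [-1.669, -2.661, 0.002]
ft_force: [-6.3, -3.6, 3.0]
opening: 0.013
gripper_force: 44.9
```

Request:
{"method": "play_rows", "body": {
  "linear": [
    [0.08,0.06,0],
    [0.16,0.12,0],
    [0.16,0.12,0]
  ],
  "rotation": [
    [0,0,0],
    [0,0,0],
    [0,0,0]
  ]
}}

```text
time: 10.15
eef_pos: [0.5182, 0.0222, 0.1455]
ee_rot: [1.669, 2.661, -0.003]
ft_force: [-6.3, -5.7, 3.4]
opening: 0.0131
gripper_force: 45.2
```

Request:
{"method": "play_rows", "body": {
  "linear": [
    [0.08,0.06,0],
    [0.12,0.09,0],
    [0.12,0.09,0]
  ],
  "rotation": [
    [0,0,0],
    [0,0,0],
    [0,0,0]
  ]
}}

```text
time: 10.52
eef_pos: [0.5185, 0.0238, 0.1455]
ee_rot: [1.669, 2.661, -0.003]
ft_force: [-5.8, -5.0, 4.4]
opening: 0.0132
gripper_force: 45.1
```

Request:
{"method": "play_rows", "body": {
  "linear": [
    [0.08,0.06,0],
    [0.16,0.12,0],
    [0.16,0.12,0]
  ],
  "rotation": [
    [0,0,0],
    [0,0,0],
    [0,0,0]
  ]
}}

```text
time: 10.9
eef_pos: [0.5189, 0.0258, 0.1455]
ee_rot: [1.669, 2.661, -0.003]
ft_force: [-5.7, -4.3, 4.7]
opening: 0.013
gripper_force: 45.2
```

Request:
{"method": "play_rows", "body": {
  "linear": [
    [0.08,0.06,0],
    [0.16,0.12,0],
    [0.16,0.12,0]
  ],
  "rotation": [
    [0,0,0],
    [0,0,0],
    [0,0,0]
  ]
}}

```text
time: 11.28
eef_pos: [0.5193, 0.0279, 0.1454]
ee_rot: [1.669, 2.661, -0.002]
ft_force: [-4.5, -4.0, 3.6]
opening: 0.0131
gripper_force: 44.9
```

Run:
```python
from h import *
w=arm.camera('wrist'); si=arm.camera('side')
a=cv2.resize(si[180:290,280:390],(400,400),interpolation=cv2.INTER_CUBIC)
cv2.imwrite('pics/s4.png',cv2.hconcat([a,w[40:440,200:600]]))
```

```text
(no output)
```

View pics/s4.png

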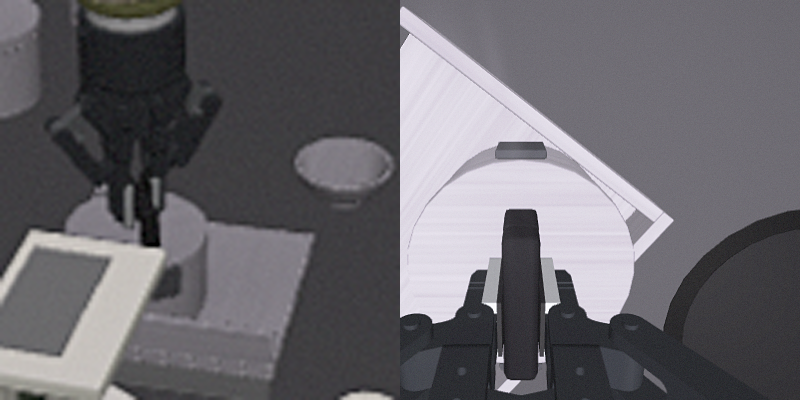

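The wrist crop shows the box close to the +x stop, which runs from upper left to the corner at (672,219). The gap at the +y stop is hidden by the lid. I'll compare the box and corner positions numerically.

Run:
```python
from h import *
np.set_printoptions(precision=4,suppress=True)
c=cam('wrist'); s=arm.read_state()
f=lambda u,v,z: pix2(c,u-200,v+40,z)
co=f(672,219,.075); l=f(410,8,.075); d=co-l; print('corner',co,'x-stop outer dir',np.degrees(np.arctan2(d[1],d[0])))
a=np.radians(-11.32);X=np.array([np.cos(a),np.sin(a)]);Y=np.array([-X[1],X[0]])
print('seat by corner',co[:2]-.060*(X+Y), 'tcp',s['eef_pos'])
h0,h1=f(520,211,.145),f(520,378,.145); print('handle',h0,h1,(h0+h1)/2)
print('lid top',f(521,159,.111),f(408,262,.111),f(634,262,.111))
```

```text
corner [0.5893 0.0732 0.075 ] x-stop outer dir -11.88651089230734
seat by corner [0.5187 0.0262] tcp [0.5192 0.0279 0.1454]
handle [0.5015 0.0627 0.145 ] [ 0.5328 -0.0019  0.145 ] [0.5171 0.0304 0.145 ]
lid top [0.4968 0.0731 0.111 ] [0.4707 0.0069 0.111 ] [0.565  0.0527 0.111 ]
```

Request:
{"method": "play_rows", "body": {
  "linear": [
    [0.08,0.06,0],
    [0.16,0.12,0],
    [0.16,0.12,0]
  ],
  "rotation": [
    [0,0,0],
    [0,0,0],
    [0,0,0]
  ]
}}

```text
time: 11.75
eef_pos: [0.5197, 0.0296, 0.1455]
ee_rot: [1.669, 2.661, -0.003]
ft_force: [-4.9, -5.5, 3.3]
opening: 0.0133
gripper_force: 45.0
```

Request:
{"method": "play_rows", "body": {
  "linear": [
    [0.08,0.06,0],
    [0.12,0.09,0],
    [0.12,0.09,0]
  ],
  "rotation": [
    [0,0,0],
    [0,0,0],
    [0,0,0]
  ]
}}

```text
time: 12.12
eef_pos: [0.5199, 0.0301, 0.1457]
ee_rot: [1.668, 2.66, -0.006]
ft_force: [-7.3, -11.3, 5.4]
opening: 0.0136
gripper_force: 45.4
```

Request:
{"method": "play_rows", "body": {
  "linear": [
    [-0.01,-0.1,0],
    [-0.01,-0.1,0]
  ],
  "rotation": [
    [0,0,0],
    [0,0,0]
  ]
}}

```text
time: 12.38
eef_pos: [0.5195, 0.03, 0.1456]
ee_rot: [1.668, 2.66, -0.004]
ft_force: [-4.2, -8.6, 2.5]
opening: 0.0131
gripper_force: 44.9
```

Request:
{"method": "play_rows", "body": {
  "linear": [
    [0,0,0],
    [0,0,0],
    [0,0,0],
    [0,0,0],
    [0,0,0],
    [0,0,0],
    [0,0,0],
    [0,0,0]
  ],
  "rotation": [
    [0,0,0],
    [0,0,0],
    [0,0,0],
    [0,0,0],
    [0,0,0],
    [0,0,0],
    [0,0,0],
    [0,0,0]
  ],
  "claw": -0.3
}}

```text
time: 13.38
eef_pos: [0.5192, 0.0315, 0.1453]
ee_rot: [-1.669, -2.661, 0.0]
ft_force: [-0.1, -0.2, -0.4]
opening: 0.0554
gripper_force: 0.0
```

Request:
{"method": "play_rows", "body": {
  "linear": [
    [0,0,-2],
    [0,0,-5],
    [0,0,-9],
    [0,0,-13],
    [0,0,-16],
    [0,0,-16],
    [0,0,-16]
  ],
  "rotation": [
    [0,0,0],
    [0,0,0],
    [0,0,0],
    [0,0,0],
    [0,0,0],
    [0,0,0],
    [0,0,0]
  ]
}}

```text
time: 14.25
eef_pos: [0.5189, 0.0316, 0.3042]
ee_rot: [-1.668, -2.66, 0.001]
ft_force: [0.2, -0.1, -0.9]
opening: 0.0555
gripper_force: 0.0
```

Run:
```python
from h import *
np.set_printoptions(precision=4,suppress=True)
s=arm.read_state();c=cam('wrist'); print(s['eef_pos'],s['time'])
w=arm.camera('wrist'); cv2.imwrite('pics/w5.png',w)
u,v=proj(c,[.519,.028,.09]).astype(int); print(u,v)
u0,v0=u-130,max(v-110,0)
np.save('c5.npy',np.array([u0,v0]))
cv2.imwrite('pics/w5c.png',cv2.resize(w[v0:v0+195,u0:u0+260],None,fx=3,fy=3,interpolation=cv2.INTER_CUBIC)); print(u0,v0)
```

```text
[0.5189 0.0316 0.3042] 14.25
319 219
189 109
```

View pics/w5c.png

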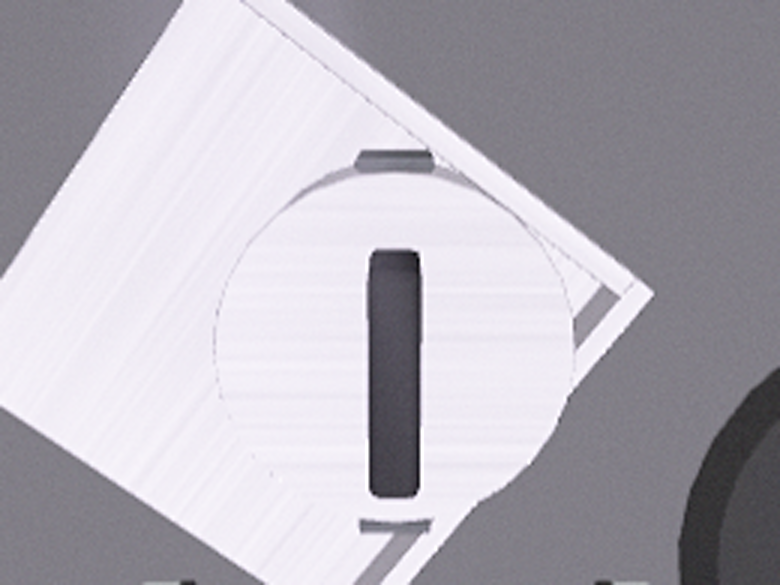

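Run:
```python
from h import *
np.set_printoptions(precision=4,suppress=True)
c=cam('wrist'); f=lambda u,v,z: pix2(c,189+u/3,109+v/3,z)
ctr=[f(395,y,.111) for y in (346,)][0]; print('lid ctr',ctr, (f(214,346,.111)+f(575,346,.111))/2,(f(395,172,.111)+f(395,520,.111))/2, np.linalg.norm(f(214,346,.111)-f(575,346,.111)),np.linalg.norm(f(395,172,.111)-f(395,520,.111)))
co=f(653,292,.075); A=f(290,0,.075); B=f(405,585,.075)
print(co,np.degrees(np.arctan2(*(co-A)[1::-1])),np.degrees(np.arctan2(*(co-B)[1::-1])))
a=np.radians(-11.6);X=np.array([np.cos(a),np.sin(a)]);Y=np.array([-X[1],X[0]])
d=ctr[:2]-(co[:2]-.06*(X+Y)); print('seat',co[:2]-.06*(X+Y),'off mm',1000*d@X,1000*d@Y)
# expected pixel lines
```

```text
lid ctr [0.5191 0.0292 0.111 ] [0.5189 0.0291 0.111 ] [0.5202 0.0268 0.111 ] 0.10591279288218025 0.10569476847639707
[0.5901 0.0732 0.075 ] -11.843776122183684 78.6487977515578
seat [0.5193 0.0264] off mm -0.7621458762479474 2.630325589498544
```

The wrist view shows the lid centred at (395,346) in the crop, against both stops within measurement error. Next is the plunger.

```bash
cat >> h.py <<'E'
a_=np.radians(-13.4); Xc=np.array([np.cos(a_),np.sin(a_),0]); Yc=np.array([-Xc[1],Xc[0],0])
OUT=-.5*Xc+np.array([0,0,3**.5/2]); FACE=np.array([.4885,.293,.123])
RP=np.c_[np.cross(Yc,-OUT),Yc,-OUT]
E
python3 - <<'E'
from h import *
np.set_printoptions(precision=4,suppress=True)
t=cam('top')
for u,v in [(180,318),(240,318),(229,370),(167,347)]: print('yellow z.2',pix2(t,u,v,.232),pix2(t,u,v,0))
pre=FACE+OUT*.125; print(pre)
go(pre+[0,0,.09],RP); go(pre,RP)
E
```

```text
yellow z.2 [0.3379 0.3638 0.232 ] [0.3191 0.4341 0.    ]
yellow z.2 [0.334  0.2051 0.232 ] [0.3144 0.244  0.    ]
yellow z.2 [0.1992 0.2353 0.232 ] [0.1531 0.2803 0.    ]
yellow z.2 [0.263 0.398 0.232] [0.2294 0.475  0.    ]
[0.4277 0.3075 0.2313]
lin cm [28.81  3.8  -1.69] rot [-13.35 -28.11 -49.58]
lin cm [28.8   3.82  7.31] rot [-13.35 -28.11 -49.58]
```

```bash
cat >> h.py <<'E'
RP=np.c_[Yc,np.cross(-OUT,Yc),-OUT]
E
python3 - <<'E'
from h import *
pre=FACE+OUT*.125
go(pre+[0,0,.09],RP); go(pre,RP)
E
```

```text
lin cm [28.81  3.8  -1.69] rot [-28.93 -10.3   38.29]
lin cm [28.8   3.82  7.31] rot [-28.93 -10.3   38.29]
```

Request:
{"method": "play_rows", "body": {
  "linear": [
    [1.5,0.2,-1],
    [4.5,0.6,-1.7],
    [8.5,1.1,-1.7],
    [12.5,1.6,-1.7],
    [16.5,2.2,-1.7],
    [20.5,2.7,-1.7],
    [24.5,3.2,-1.7],
    [27.5,3.6,-1.7],
    [28.8,3.8,-1.7],
    [28.8,3.8,-1.7]
  ],
  "rotation": [
    [-1.5,-0.5,2],
    [-4.5,-1.6,6],
    [-8.5,-3,11.3],
    [-12.5,-4.5,16.5],
    [-16.5,-5.9,21.8],
    [-20.5,-7.3,27.1],
    [-24.5,-8.7,32.4],
    [-27.5,-9.8,36.4],
    [-28.9,-10.3,38.3],
    [-28.9,-10.3,38.3]
  ],
  "claw": 1
}}

```text
time: 15.55
eef_pos: [0.4274, 0.308, 0.321]
ee_rot: [2.113, 1.673, 0.446]
ft_force: [0.1, -0.2, 0.7]
opening: -0.0004
gripper_force: 0.0
```

Run:
```python
from h import *
s=arm.read_state(); print(s['joint_positions'],s['opening'],s['time'])
go(FACE+OUT*.075,RP)
t=arm.camera('top'); w=arm.camera('wrist'); c=cam('wrist'); print(proj(c,FACE))
cv2.imwrite('pics/w6.png',cv2.hconcat([cv2.resize(w,(400,300)),cv2.resize(t[205:280,175:275],(400,300))]))
```

```text
[ 0.55954588  0.14311539  1.6225843  -0.42779888  1.03407051  0.94800513] -0.00041435863360499966 15.55
lin cm [-0.02 -4.44 12.8 ] rot [-0.02  0.03  0.17]
[270.38706013 217.61335306]
```

View pics/w6.png

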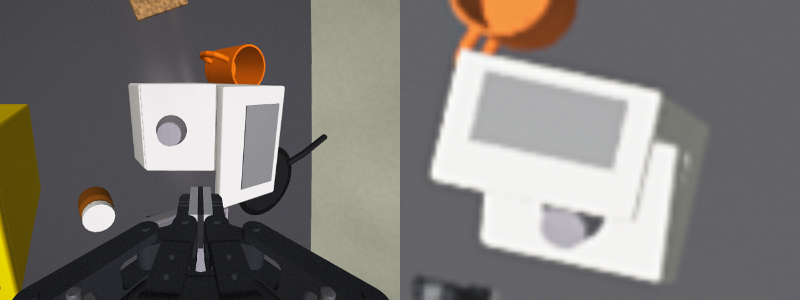

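The wrist view (left half) shows the cap at about (169,133), roughly where predicted, with the yellow console and jar clear of the tool.

Request:
{"method": "play_rows", "body": {
  "linear": [
    [0,-1.1,3.2],
    [0,-2.6,7.5],
    [0,-4,11.5],
    [0,-4.4,12.8],
    [0,-4.4,12.8]
  ],
  "rotation": [
    [0,0,0],
    [0,0,0],
    [0,0,0],
    [0,0,0],
    [0,0,0]
  ]
}}

```text
time: 16.27
eef_pos: [0.4539, 0.3008, 0.1898]
ee_rot: [2.115, 1.669, 0.448]
ft_force: [0.2, 0.0, 0.5]
opening: 0.0001
gripper_force: 0.0
```

Request:
{"method": "play_rows", "body": {
  "linear": [
    [0,0,1.5],
    [0,0,3],
    [0,0,4],
    [0,0,4.3],
    [0,0,4.3]
  ],
  "rotation": [
    [0,0,0],
    [0,0,0],
    [0,0,0],
    [0,0,0],
    [0,0,0]
  ]
}}

```text
time: 16.9
eef_pos: [0.4745, 0.2963, 0.1522]
ee_rot: [2.114, 1.67, 0.449]
ft_force: [-0.3, -0.2, 0.7]
opening: -0.0001
gripper_force: 0.0
```

Run:
```python
from h import *
s=arm.read_state(); print(s['ft_force'])
go(FACE+OUT*.025,RP)
si=arm.camera('side'); t=arm.camera('top')
cv2.imwrite('pics/s7.png',cv2.hconcat([cv2.resize(si[230:380,250:400],(400,400),interpolation=cv2.INTER_CUBIC),cv2.resize(t[205:285,175:255],(400,400),interpolation=cv2.INTER_CUBIC)]))
```

```text
[-0.32045972 -0.20925979  0.70668082]
lin cm [ 0.   -0.22  0.75] rot [ 0.09  0.01 -0.  ]
```

View pics/s7.png

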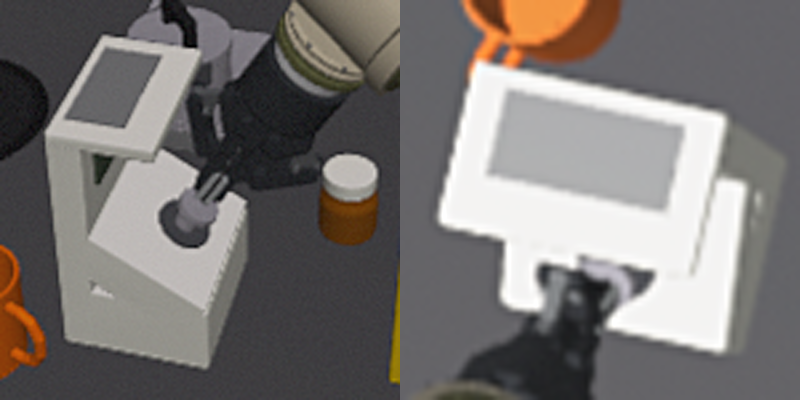

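The fingertips are right at the cap face in both views. Now I'll push.

Request:
{"method": "play_rows", "body": {
  "linear": [
    [0,-0.2,0.3],
    [0,-0.2,0.6],
    [0,-0.2,0.9],
    [0,-0.2,1.2],
    [0,-0.2,1.5],
    [0,-0.2,1.5]
  ],
  "rotation": [
    [0,0,0],
    [0,0,0],
    [0,0,0],
    [0,0,0],
    [0,0,0],
    [0,0,0]
  ]
}}

```text
time: 17.75
eef_pos: [0.48, 0.295, 0.1382]
ee_rot: [2.114, 1.67, 0.449]
ft_force: [-4.6, 0.1, 5.5]
opening: -0.0001
gripper_force: 3.6
```

Request:
{"method": "play_rows", "body": {
  "linear": [
    [0,0,0.2],
    [0,0,0.4],
    [0,0,0.6],
    [0,0,0.8],
    [0,0,0.8]
  ],
  "rotation": [
    [0,0,0],
    [0,0,0],
    [0,0,0],
    [0,0,0],
    [0,0,0]
  ]
}}

```text
time: 18.38
eef_pos: [0.4837, 0.2941, 0.1315]
ee_rot: [2.114, 1.67, 0.449]
ft_force: [-7.9, -0.3, 5.1]
opening: -0.0004
gripper_force: 5.3
```

Request:
{"method": "play_rows", "body": {
  "linear": [
    [0,0,0.2],
    [0,0,0.4],
    [0,0,0.6],
    [0,0,0.7],
    [0,0,0.7]
  ],
  "rotation": [
    [0,0,0],
    [0,0,0],
    [0,0,0],
    [0,0,0],
    [0,0,0]
  ]
}}

```text
time: 19.0
eef_pos: [0.4856, 0.2938, 0.1287]
ee_rot: [2.113, 1.668, 0.45]
ft_force: [-44.5, -1.6, 48.3]
opening: 0.0001
gripper_force: 31.5
```

Run:
```python
from h import *
s=arm.read_state(); print(s['ft_force'], RP.T@s['ft_force'])
go(FACE+OUT*.007,RP)
```

```text
[-44.52631974  -1.57638877  48.33898815] [-11.85235422 -13.02526212 -63.33719423]
lin cm [-0.01 -0.03 -0.05] rot [ 0.19  0.04 -0.02]
```

Request:
{"method": "play_rows", "body": {
  "linear": [
    [0,0,-0.25],
    [0,0,-0.25],
    [0,0,-0.25],
    [0,0,-0.25],
    [0,0,-0.25]
  ],
  "rotation": [
    [0,0,0],
    [0,0,0],
    [0,0,0],
    [0,0,0],
    [0,0,0]
  ]
}}

```text
time: 19.62
eef_pos: [0.4853, 0.2938, 0.129]
ee_rot: [2.114, 1.669, 0.449]
ft_force: [-21.3, -2.2, 22.7]
opening: -0.0004
gripper_force: 15.1
```

Request:
{"method": "play_rows", "body": {
  "linear": [
    [0,0,-0.5],
    [0,0,-1.2],
    [0,0,-2],
    [0,0,-3],
    [0,0,-5],
    [0,0,-8],
    [0,0,-12],
    [0,0,-14],
    [0,0,-14]
  ],
  "rotation": [
    [0,0,0],
    [0,0,0],
    [0,0,0],
    [0,0,0],
    [0,0,0],
    [0,0,0],
    [0,0,0],
    [0,0,0],
    [0,0,0]
  ]
}}

```text
time: 20.75
eef_pos: [0.4179, 0.3102, 0.2499]
ee_rot: [2.113, 1.669, 0.453]
ft_force: [0.8, -0.5, 0.1]
opening: 0.0004
gripper_force: 0.0
```

Run:
```python
from h import *
si=arm.camera('side'); t=arm.camera('top'); print(arm.read_state()['ft_force'])
cv2.imwrite('pics/s8.png',cv2.hconcat([cv2.resize(si[180:380,240:390],(375,500),interpolation=cv2.INTER_CUBIC),cv2.resize(t[200:310,270:360],(409,500),interpolation=cv2.INTER_CUBIC)]))
```

```text
[-0.1509743   0.54272735 -0.49003123]
```

View pics/s8.png

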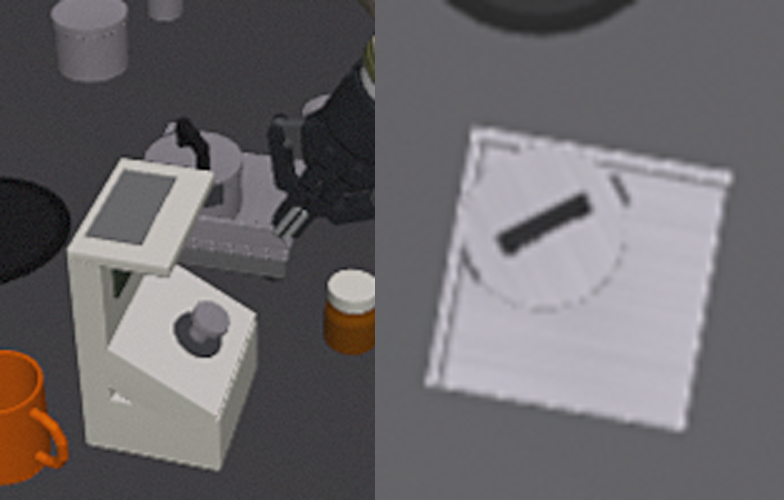

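The plunger has sprung back out, the box sits in the corner against both stops, and the robot is clear of everything. I'll hand the job in.

```bash
python3 -c "
from workcell import arm
print(arm.close_job())"
```

```text
the job is handed in; nothing more can be done
None
```

The lunch box is on the platform against both stops and let go, the plunger was pushed to its hard end, held about 0.6 s and has sprung back out, and the job is handed in; no verdict was returned.

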